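Clear the brush off the wash tub and put the piston in

ROBOT

A 6-joint arm with a two-finger parallel gripper is mounted at the origin on the work surface. World frame = base frame: x ahead of the robot, y to its left, z up, the work surface at z = 0. Lengths are in m, angles in rad, forces in N, time in s.
With the tool pointing down it reaches from about 0.25 to 0.775 m from the base axis. Payload 4 kg.
Tool frame: the origin (TCP) lies midway between the tips of the shut fingers; the grasp point (between the pads) lies 19 mm behind it; z points along the fingers, y is the direction in which the jaws open and shut (so a half turn about z gives the same grasp; the last joint's range is limited). The gripper opens to 94 mm and grips with 3 to 60 N. Pads are 16 mm wide; open, the fingers measure 119 mm over their backs; the gripper's body (75 mm by 177 mm) begins 78 mm behind the grasp point.
Start: joints at [-1.364, 0.087, 1.371, -0, 1.684, -0.103], TCP at [0.168, -0.524, 0.206] pointing down, gripper open.
Joint ranges: [-3.1, 3.1], [-0.76, 2.03], [0.27, 2.55], [-1.08, 4.22], [0.17, 2.65], [-2.57, 2.57]. Speed limits (rad/s): [2.79, 2.79, 3.14, 3.14, 3.14, 3.14].

INTERFACE

Orientations are given as [roll, pitch, yaw] about the fixed x, y, z axes, in that order (R = Rz(yaw) Ry(pitch) Rx(roll)).
In Python, from bench import robot, cams gives the robot as it stands.
- The arm moves only by the tool step_arm, never from a script. Its argument "plan" is a list that holds one entry, the list of rows, each a list of 5 numbers: the shift along the world's x, y, z in mm, then the turn about the world's z in rad, then the opening in per cent of the stroke, from 0 (shut) to 100 (fully open). In form: [[[tx, ty, tz, turn, fingers], ...]]. A call has 1 to 8 rows; each row is the pose to reach, as a shift and turn from the pose commanded when the call began; what a row does not reach only later rows make up. A row lasts 1/12 s, in which the tool goes at most 41.7 mm and 7.16 degrees, less where a joint would pass 70% of its speed; a pose out of reach is approached as far as the arm can. A call with a gripper value outside its range is refused whole. The fingers move at their own pace and stop on an object; the grip force is fixed at half the most. Time passes only in rows, so rows that repeat a pose let the fingers close. It gives the time, the measured TCP pose, the force and the opening at its end, in the units of the state.
- robot.get_obs(): the state, without advancing time (a new reading comes with each control period).
- cams.snapshot(name): name is "scene" or "top" or "wrist"; returns a dict with "frame" (384x512x3 uint8, red, green, blue), "camera_matrix" (3x3 intrinsics, pixels), "origin" and "attitude" of the camera in the world; the wrist camera has in their place "T_tool_cam" (4x4, takes a point from camera to tool coordinates, whose origin is the TCP and whose axes are the flange's). Camera axes: x right, y down, z forward; pixel columns grow to the right and rows downward; lengths in m; the calibration is good to about 2 mm. A picture is of the moment at which its call begins: read the wrist's pose just before it. There is no depth.
- robot.close_job(): hands the job in, once; it reports no verdict.
The state is a dict: "time": time; "joint_positions": joint angles; "qvel": joint speeds; "joint_torque": joint torques, N m; "tool_pos": TCP position; "ee_rot": TCP orientation; "wrist_force": force on the tool from outside, world axes, zero at the start; "wrist_torque": the same for the moment, N m; "width": finger opening in m.
Only numpy, scipy, OpenCV 4.12 (cv2) and the standard library are available. Lean on these libraries where they do the work, as an engineer would, in place of code of your own. Each camera call takes 0.05 s, during which the arm holds its last target. There are 200 camera calls.

TASK

A wire brush has been left lying across the small steel parts-washing tub. Take it off and lay it flat on the black rubber mat, then pick the engine piston from the parts on the plywood board and stand it upright inside the tub, lowering it in rather than dropping it.

Things in the scene. Friction and masses are not known exactly. Their poses are not given: they have to be found in the camera images.
- brush_mid (a point): Wire brush: wooden bar 240 mm long, 36 wide, 22 thick, lying flat across the tub's rims, about 0.2 kg. Steel bristles (18 mm tall) point up from one half only; the bare wood at the middle can be gripped across the width. This point: middle of the bar, half-way up (11 mm over its underside); x along the bar to the bristle end (bristles at 27 to 113 mm on +x), y across, z up.
- tub: Open rectangular steel tub, fixed to the bench: outside 148 mm along its x, 138 along its y, 60 high; walls and floor 4 mm thick (inside 140 x 130). Origin: centre of its underside, on the bench; z up. The brush starts roughly along the tub's x over its middle, leaving no room for the piston beside it.
- mat: Flat black rubber mat, fixed to the bench: 260 mm along its x, 160 along its y, 4 thick. Origin: centre of its underside, on the bench; z up.
- piston_mid (a point): Engine piston: upright aluminium cylinder, 56 mm diameter, 52 tall, about 0.2 kg, with three dark ring grooves, a pin hole low in its side, two dark round valve pockets on its closed top. This point: on its axis, half-way up (26 mm over its foot). It stands on a thin plywood board; a steel sleeve, a flat bearing ring and a white oil filter (74 tall) stand there too, centres 100 mm or more off.
Mind the look-alikes: they are no part of the job. What is shaped like the part that bears piston_mid but green or pink is not meant. Of the things shaped like the part that bears brush_mid, the wooden one is meant.

How it is judged:
By the outcome, as a careful person would: the job done as asked, in the order asked, and still so for the second after the job is handed in, with the robot touching nothing.
It also fails if it takes over 58 s, if anything falls off the work surface, if the arm or the gripper's body presses on something with over 40 N, if the wrist force passes 120 N, or if a joint passes its speed limit or range.

## Working session

There is one attempt and no reset: what is moved stays moved. The work goes in short steps, Python scripts to look and compute and a tool call to move; the robot and the scene stay as the last step left them, time stands still between calls to the robot, and variables do not carry over. Pictures are saved under pics/ and viewed, about 8 in all and at most 12, crops included, and the job is handed in when it is done.

Besides the shell and the picture viewer there is one more tool, called after "Request:" as name([rows], argument=value, ...), one row to a line, values as JSON. step_arm: Moves the arm, as the interface text tells. Its arguments: {"type":"object","properties":{"plan":{"type":"array"}},"required":["plan"]}

```bash
mkdir -p pics; cat > h.py <<'E'
from bench import robot, cams
import numpy as np, cv2
from scipy.spatial.transform import Rotation as R
def snap(n):
    o=robot.get_obs(); s=cams.snapshot(n)
    if n=="wrist":
        T=np.array(s["T_tool_cam"]); Rt=R.from_euler('xyz',o["ee_rot"]).as_matrix() if np.size(o["ee_rot"])==3 else np.array(o["ee_rot"])
        Rc=Rt@T[:3,:3]; p=Rt@T[:3,3]+o["tool_pos"]
    else:
        a=np.array(s["attitude"]); Rc=R.from_euler('xyz',a).as_matrix() if a.size==3 else a
        p=np.array(s["origin"])
    return s["frame"],np.array(s["camera_matrix"]),Rc,p
def save(f,name): cv2.imwrite("pics/"+name,cv2.cvtColor(f,cv2.COLOR_RGB2BGR))
def at(c,uv,z):
    _,K,Rc,p=c; d=Rc@np.linalg.solve(K,[uv[0],uv[1],1]); return p+d*(z-p[2])/d[2]
def proj(c,P):
    _,K,Rc,p=c; q=K@(Rc.T@(np.array(P)-p)); return q[:2]/q[2]
E
python3 - <<'E'
from h import *
import pickle
print(robot.get_obs())
for n in("top","scene"):
    c=snap(n); pickle.dump(c,open(n+".pkl","wb")); save(c[0],n+".png"); print(n,c[1:],cams.snapshot(n).get("attitude"))
E
```

```text
{'time': 0.0, 'joint_positions': array([-1.36411411e+00,  8.79240205e-02,  1.37222771e+00,  6.48146865e-06,
        1.68359730e+00, -1.03090525e-01]), 'qvel': array([ 0.0001472 , -0.00040132,  0.00022549,  0.00057479,  0.00034958,
        0.00059848]), 'joint_torque': array([ 1.12603284e-03, -3.40169942e+01, -3.02427757e+01,  7.19636818e-02,
        3.29693744e-02, -1.44963542e-04]), 'tool_pos': array([ 0.16755394, -0.52328655,  0.20433458]), 'ee_rot': array([-3.13944839e+00, -2.28316110e-04,  3.09773221e-01]), 'wrist_force': array([-0.53876439, -0.52745032, -0.37477312]), 'wrist_torque': array([-0.01156778, -0.0081563 ,  0.02770753]), 'width': 0.09364944010649692}
top (array([[348.34925718,   0.        , 260.62342431],
       [  0.        , 348.34925718, 192.62824015],
       [  0.        ,   0.        ,   1.        ]]), array([[-0.02565242, -0.97691077,  0.21210211],
       [-0.99967023,  0.0248195 , -0.00658892],
       [ 0.00117252, -0.21220119, -0.9772253 ]]), array([ 0.37328888, -0.09058908,  1.16279732])) [-2.92776561e+00 -1.17252356e-03 -1.59645158e+00]
scene (array([[374.58297191,   0.        , 259.92082831],
       [  0.        , 374.58297191, 192.50442391],
       [  0.        ,   0.        ,   1.        ]]), array([[-0.33767666,  0.68534423, -0.6451959 ],
       [ 0.94125933,  0.24418255, -0.23325041],
       [-0.00231125, -0.68605988, -0.7275414 ]]), array([1.35206789, 0.18937325, 0.92560303])) [-2.38553064e+00  2.31125042e-03  1.91524477e+00]
```

View pics/top.png

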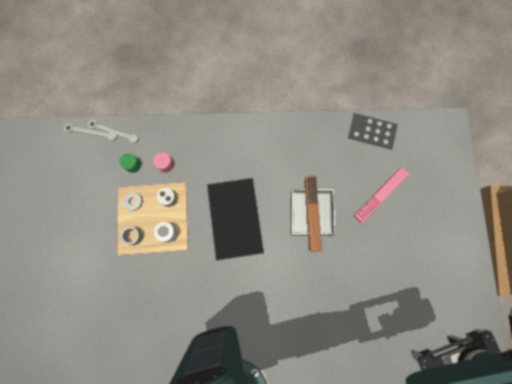

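View pics/scene.png

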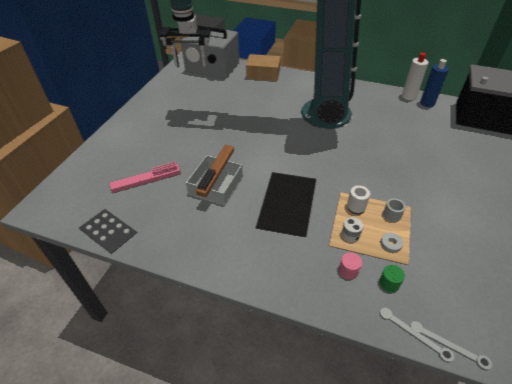

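The top view shows the tub with the wooden brush at about (313,213), a pink brush at (382,195), the mat at (235,219), and the board at (152,218). Piston candidates:
- (166,197) on the board: metallic, with two dark pockets, so it fits.
- (163,161) pink and (129,162) green: look-alikes.
- (164,232) filter, (131,236) sleeve and (133,201) ring: other parts.

I'll confirm in one enlarged crop.

```bash
python3 - <<'E'
from h import *
import pickle
c=pickle.load(open("top.pkl","rb")); f=c[0]
a=cv2.resize(f[145:265,105:205],None,fx=4,fy=4,interpolation=3); b=cv2.resize(f[165:265,280:345],None,fx=4.8,fy=4.8,interpolation=3)
save(np.hstack([a,b]),"crop.png"); print(a.shape,b.shape)
for n,uv,z in [("piston",(166,196.5),.055),("brA",(310.5,177),.08),("brB",(315.5,251),.08),("tub1",(291,190),.06),("tub2",(334,189),.06),("tub3",(334,236),.06),("tub4",(291,235.5),.06),
 ("m1",(207.5,184),.004),("m2",(252,179),.004),("m3",(263,253),.004),("m4",(217,259.5),.004),("filter",(164.5,231),.075)]: print(n,at(c,uv,z).round(4))
E
```

```text
(480, 400, 3) (480, 312, 3)
piston [0.6087 0.2093 0.055 ]
brA [ 0.6556 -0.2594  0.08  ]
brB [ 0.4207 -0.2616  0.08  ]
tub1 [ 0.6189 -0.1968  0.06  ]
tub2 [ 0.6186 -0.3366  0.06  ]
tub3 [ 0.4668 -0.3259  0.06  ]
tub4 [ 0.4718 -0.1903  0.06  ]
m1 [0.6596 0.0825 0.004 ]
m2 [ 0.6734 -0.07    0.004 ]
m3 [ 0.422 -0.101  0.004]
m4 [0.4049 0.0498 0.004 ]
filter [0.4945 0.205  0.075 ]
```

View pics/crop.png

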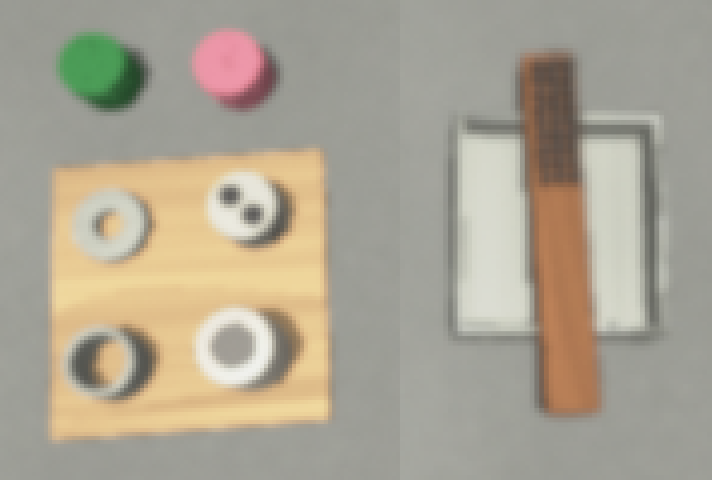

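The crop confirms it: the metallic cylinder with two dark pockets at top-view (166,197) is the piston. The brush lies nearly along world x, with the bristles at the far (+x) end. I'll hover above the brush and look with the wrist camera.

Request:
step_arm([
  [[40,30,20,-0.1,100],[80,58,40,-0.2,100],[120,86,40,-0.3,100],[153,110,40,-0.31,100],[186,134,40,-0.31,100],[219,158,40,-0.31,100],[252,182,40,-0.31,100],[285,206,40,-0.31,100]],
])

```text
time: 0.87
tool_pos: [0.4339, -0.3309, 0.2455]
ee_rot: [3.141, -0.0, -0.0]
wrist_force: [-0.0, -0.4, -0.7]
width: 0.0937
```

Request:
step_arm([
  [[30,20,0,0,100],[60,40,0,0,100],[80,53,0,0,100],[80,53,0,0,100],[80,53,0,0,100]],
])

```text
time: 1.28
tool_pos: [0.5131, -0.2785, 0.2447]
ee_rot: [-3.141, 0.002, 0.002]
wrist_force: [-0.9, 0.7, 0.2]
width: 0.0939
```

```bash
python3 - <<'E'
from h import *
import pickle
o=robot.get_obs();print(o["tool_pos"],o["ee_rot"],o["time"],o["joint_positions"])
c=snap("wrist"); pickle.dump(c,open("w1.pkl","wb")); save(c[0],"w1.png"); print(c[1:])
print(cams.snapshot("wrist")["T_tool_cam"])
E
```

```text
[ 0.51312386 -0.27852921  0.24471362] [-3.14128530e+00  1.57007875e-03  2.25717628e-03] 1.2833 [-5.94024497e-01  1.60574945e-01  1.21233558e+00 -6.40069418e-04
  1.77015382e+00  9.74388597e-01]
(array([[318.81254386,   0.        , 248.40037163],
       [  0.        , 318.81254386, 192.87387618],
       [  0.        ,   0.        ,   1.        ]]), array([[ 2.43048083e-03, -9.71071453e-01, -2.38776729e-01],
       [-9.99996136e-01, -2.68243820e-03,  7.30254254e-04],
       [-1.34963288e-03,  2.38774032e-01, -9.71074220e-01]]), array([ 0.58225818, -0.27713355,  0.42431065]))
[[ 1.75650180e-04 -9.71448296e-01 -2.37251297e-01  6.88529511e-02]
 [ 9.99999444e-01  4.17388224e-04 -9.68681729e-04 -1.29591022e-03]
 [ 1.04005011e-03 -2.37250995e-01  9.71447829e-01 -1.79705346e-01]
 [ 0.00000000e+00  0.00000000e+00  0.00000000e+00  1.00000000e+00]]
```

View pics/w1.png

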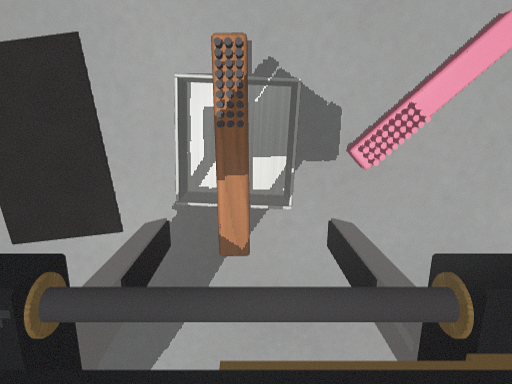

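The wrist view shows the wooden brush with its far end at (212..246,35) and near end at (220..249,255). The tub rim corners are at about (176,75), (299,80), (291,208) and (175,206).

```bash
python3 - <<'E'
from h import *
import pickle
c=pickle.load(open("w1.pkl","rb"))
A=at(c,(229,34.5),.082);B=at(c,(234.5,254.5),.082)
w=[at(c,(u,150),.082)[1] for u in(215,248)]
print(A,B,np.linalg.norm(A-B),(A+B)/2,np.arctan2(A[1]-B[1],A[0]-B[0]),w)
T=[at(c,p,.06) for p in((176,75),(299,80),(291,208),(175.5,206))]
for t in T:print(t.round(4))
print("tub",np.mean(T,0))
M=[at(c,p,.004) for p in((78,32),(122,231),(12,243))]
for t in M:print(t.round(4))
E
```

```text
[ 0.65874563 -0.25736832  0.082     ] [ 0.4243682  -0.26091779  0.082     ] 0.2344043108785447 [ 0.54155692 -0.25914306  0.082     ] 0.015143063340439565 [np.float64(-0.24100802240854388), np.float64(-0.2763327673773229)]
[ 0.6234 -0.1984  0.06  ]
[ 0.6186 -0.3313  0.06  ]
[ 0.4743 -0.3276  0.06  ]
[ 0.4764 -0.1902  0.06  ]
tub [ 0.54817658 -0.26189075  0.06      ]
[ 0.6786 -0.0704  0.004 ]
[ 0.4235 -0.1     0.004 ]
[0.405  0.0572 0.004 ]
```

Request:
step_arm([
  [[14,10,-20,0.013,65],[28,19,-55,0.013,65],[28,19,-90,0.013,65],[28,19,-125,0.013,65],[28,19,-155,0.013,65],[28,19,-175,0.013,65],[28,19,-181,0.013,65],[28,19,-181,0.013,65]],
])

```text
time: 2.05
tool_pos: [0.5383, -0.2608, 0.0624]
ee_rot: [-3.139, 0.004, 0.011]
wrist_force: [-1.5, -0.1, 0.8]
width: 0.0612
```

Request:
step_arm([
  [[2,1,0,0,65],[2,1,1,0,20],[2,1,1,0,20],[2,1,1,0,20],[2,1,1,0,20],[2,1,1,0,20],[2,1,1,0,20],[2,1,1,0,20]],
])

```text
time: 2.72
tool_pos: [0.5432, -0.2598, 0.0667]
ee_rot: [3.14, -0.002, 0.013]
wrist_force: [-1.0, 0.8, 4.3]
width: 0.036
```

Request:
step_arm([
  [[0,0,5,0,20],[0,0,20,0,20],[0,0,45,0,20],[0,0,75,0,20],[0,0,75,0,20]],
])

```text
time: 3.13
tool_pos: [0.5452, -0.2607, 0.1464]
ee_rot: [3.137, -0.008, 0.013]
wrist_force: [1.0, -0.4, 0.2]
width: 0.036
```

```bash
python3 - <<'E'
from h import *
import pickle
o=robot.get_obs();print(o["tool_pos"],o["ee_rot"],o["time"],o["wrist_force"],o["wrist_torque"],o["width"])
c=snap("wrist"); pickle.dump(c,open("w2.pkl","wb")); save(c[0],"w2.png")
E
```

```text
[ 0.54520959 -0.26070746  0.14641436] [ 3.1366405  -0.00845635  0.01297772] 3.1333 [ 0.96309834 -0.42351889  0.15371301] [ 0.01529383 -0.06239067 -0.01948807] 0.03601666670724817
```

View pics/w2.png

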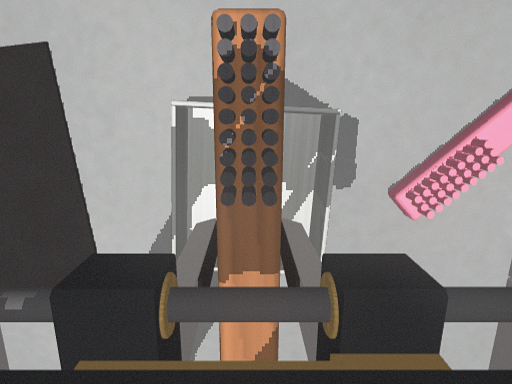

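The brush is gripped level, clear of the tub, with its bristle end at (249,15). I'll carry it to the mat centre.

Request:
step_arm([
  [[0,30,0,0.03,20],[0,65,0,0.06,20],[0,100,0,0.1,20],[0,135,0,0.1,20],[0,170,0,0.1,20],[0,205,0,0.1,20],[0,235,0,0.1,20],[0,253,0,0.1,20]],
])

```text
time: 3.85
tool_pos: [0.5406, -0.0029, 0.1374]
ee_rot: [-3.139, 0.005, 0.115]
wrist_force: [0.4, -0.5, -2.7]
width: 0.0362
```

Request:
step_arm([
  [[0,0,-30,0,20],[0,0,-65,0,20],[0,0,-95,0,20],[0,0,-115,0,20],[0,0,-124,0,20],[0,0,-126,0,20],[0,0,-126,0,20]],
])

```text
time: 4.43
tool_pos: [0.5416, -0.0063, 0.0129]
ee_rot: [-3.141, 0.003, 0.113]
wrist_force: [0.5, -0.8, -2.4]
width: 0.0357
```

```bash
python3 - <<'E'
from h import *
import pickle
o=robot.get_obs();print(o["tool_pos"],o["ee_rot"],o["time"],o["wrist_force"],o["wrist_torque"],o["width"])
c=snap("wrist"); pickle.dump(c,open("w3.pkl","wb")); save(c[0],"w3.png")
E
```

```text
[ 0.54161816 -0.00630038  0.01288795] [-3.14105998e+00  2.52894111e-03  1.12749047e-01] 4.4333 [ 0.48949913 -0.77312121 -2.41261719] [-0.02717249  0.00027599  0.01982512] 0.03568171050872243
```

View pics/w3.png

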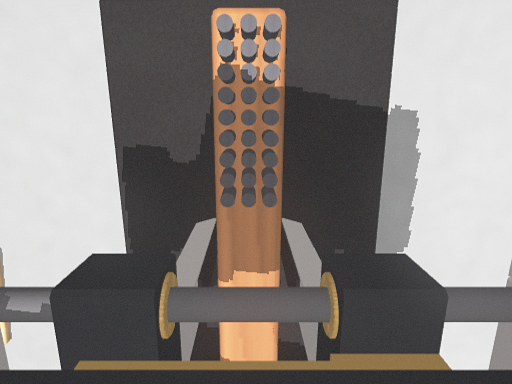

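The brush is centred over the mat and aligned with it. The mat's sides run from (100,0) to (128,250) and from (398,0) to (375,250). I'll lower it gently to contact.

Request:
step_arm([
  [[0,0,-2,0,20],[0,0,-4,0,20],[0,0,-4,0,20],[0,0,-4,0,20]],
])

```text
time: 4.82
tool_pos: [0.5433, -0.0066, 0.0112]
ee_rot: [3.141, -0.001, 0.113]
wrist_force: [0.4, -0.6, -0.8]
width: 0.036
```

Request:
step_arm([
  [[0,0,-1,0,20],[0,0,-2,0,20],[0,0,-2,0,20],[0,0,-2,0,20]],
])

```text
time: 5.15
tool_pos: [0.5433, -0.0065, 0.0104]
ee_rot: [3.141, -0.002, 0.113]
wrist_force: [-2.0, 0.2, 5.2]
width: 0.0357
```

Contact, at about +5 N. I'll release and rise.

Request:
step_arm([
  [[0,0,0,0,45],[0,0,0,0,60],[0,0,0,0,70],[0,0,0,0,70],[0,0,10,0,70],[0,0,45,0,70],[0,0,85,0,100],[0,0,125,0,100]],
])

```text
time: 5.82
tool_pos: [0.5417, -0.0063, 0.1346]
ee_rot: [-3.141, 0.002, 0.113]
wrist_force: [0.4, -0.2, 0.8]
width: 0.0759
```

Request:
step_arm([
  [[0,30,25,-0.05,100],[0,65,40,-0.11,100],[0,100,60,-0.11,100],[0,140,60,-0.11,100],[0,175,60,-0.11,100],[0,200,60,-0.11,100],[0,200,60,-0.11,100]],
])

```text
time: 6.4
tool_pos: [0.542, 0.1983, 0.1941]
ee_rot: [-3.139, -0.0, 0.009]
wrist_force: [-0.3, -1.3, -0.1]
width: 0.094
```

```bash
python3 - <<'E'
from h import *
import pickle
o=robot.get_obs();print(o["tool_pos"],o["ee_rot"],o["time"],o["wrist_force"],o["width"])
c=snap("wrist"); pickle.dump(c,open("w4.pkl","wb")); save(c[0],"w4.png")
E
```

```text
[0.54195687 0.19828693 0.19409804] [-3.13922820e+00 -4.03073141e-04  8.73120595e-03] 6.4 [-0.2682843  -1.29779325 -0.13818948] 0.09396552166629837
```

View pics/w4.png

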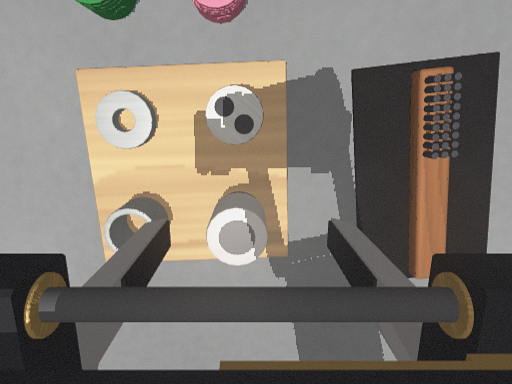

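The brush lies flat on the mat at about (430,170). The piston's top, with its pockets, is centred at (234.5,114).

```bash
python3 - <<'E'
from h import *
import pickle
c=pickle.load(open("w4.pkl","rb"))
for z in(.055,.058):
  print(z,at(c,(234.5,113.5),z),at(c,(205.5,113.5),z)[1]-at(c,(263.5,113.5),z)[1])
print("filter",at(c,(237,238),.078),"ring",at(c,(124,120),.02))
for p in((228,200),): print(at(c,p,.004))
t=pickle.load(open("top.pkl","rb")); print(at(t,(166,196.3),.058))
M=[at(c,p,.004) for p in((352,70),(499,53))];print(M)
B=[at(c,p,.026) for p in((430,70),(431,277))];print("brush",B,(B[0]+B[1])/2)
E
```

```text
0.055 [0.61216596 0.21434722 0.055     ] 0.05630023443344434
0.058 [0.61215254 0.21420991 0.058     ] 0.055770481571117136
filter [0.49255133 0.21099107 0.078     ] ring [0.60442423 0.33569407 0.02      ]
[0.51152477 0.2246313  0.004     ]
[0.60870074 0.20846862 0.058     ]
[array([0.65955957, 0.08849006, 0.004     ]), array([ 0.67809446, -0.06802842,  0.004     ])]
brush [array([0.65733095, 0.01527189, 0.026     ]), array([ 0.4243671 , -0.01941025,  0.026     ])] [ 0.54084902 -0.00206918  0.026     ]
```

Request:
step_arm([
  [[35,8,0,0,100],[69,15,-10,0,100],[69,15,-45,0,100],[69,15,-80,0,100],[69,15,-110,0,100],[69,15,-140,0,100],[69,15,-160,0,100],[69,15,-172,0,100]],
])

```text
time: 7.12
tool_pos: [0.6097, 0.2062, 0.0178]
ee_rot: [3.139, 0.006, 0.001]
wrist_force: [0.6, 0.5, -0.8]
width: 0.0937
```

Request:
step_arm([
  [[0,0,-3,0,100],[0,0,-3,0,70],[0,0,-3,0,50],[0,0,-3,0,40],[0,0,-3,0,40],[0,0,-3,0,40],[0,0,-3,0,40],[0,0,-3,0,40]],
])

```text
time: 7.78
tool_pos: [0.6124, 0.2095, 0.0199]
ee_rot: [-3.14, -0.002, 0.003]
wrist_force: [0.8, 1.4, 3.2]
width: 0.0554
```

The piston is gripped at 55–56 mm. I'll lift and carry it high to the tub.

Request:
step_arm([
  [[0,0,6,0,40],[0,0,25,0,40],[0,0,60,0,40],[0,0,95,0,40],[0,-15,125,0,40],[-5,-45,140,0,40],[-10,-80,140,0,40],[-15,-115,140,0,40]],
])

```text
time: 8.45
tool_pos: [0.5969, 0.0926, 0.1605]
ee_rot: [3.141, -0.003, 0.004]
wrist_force: [0.6, -1.1, -1.8]
width: 0.0557
```

Request:
step_arm([
  [[-5,-35,0,0,40],[-10,-70,0,0,40],[-15,-105,0,0,40],[-20,-140,0,0,40],[-25,-175,0,0,40],[-30,-210,0,0,40],[-35,-245,0,0,40],[-40,-280,0,0,40]],
])

```text
time: 9.12
tool_pos: [0.5554, -0.1882, 0.1581]
ee_rot: [3.141, 0.002, 0.003]
wrist_force: [0.6, 1.0, -2.5]
width: 0.0557
```

Request:
step_arm([
  [[-5,-30,0,0.02,40],[-9,-55,0,0.02,40],[-10,-72,0,0.02,40],[-10,-76,0,0.02,40],[-10,-76,0,0.02,40]],
])

```text
time: 9.53
tool_pos: [0.5459, -0.2634, 0.1578]
ee_rot: [-3.141, 0.002, 0.021]
wrist_force: [0.7, 0.6, -1.7]
width: 0.0551
```

```bash
python3 - <<'E'
from h import *
import pickle
o=robot.get_obs();print(o["tool_pos"],o["ee_rot"],o["time"],o["wrist_force"],o["width"])
c=snap("wrist"); pickle.dump(c,open("w5.pkl","wb")); t=snap("top"); pickle.dump(t,open("t5.pkl","wb"))
z=cv2.resize(t[0][150:270,195:360],None,fx=2.4,fy=2.4,interpolation=3)
save(np.vstack([c[0],np.pad(z[:210],((0,0),(0,512-z.shape[1]),(0,0)))]),"w5.png")
E
```

```text
[ 0.54589467 -0.26335263  0.15776176] [-3.14093768e+00  1.55929212e-03  2.05937758e-02] 9.5333 [ 0.68837812  0.6163019  -1.70087915] 0.05513914854202537
```

View pics/w5.png

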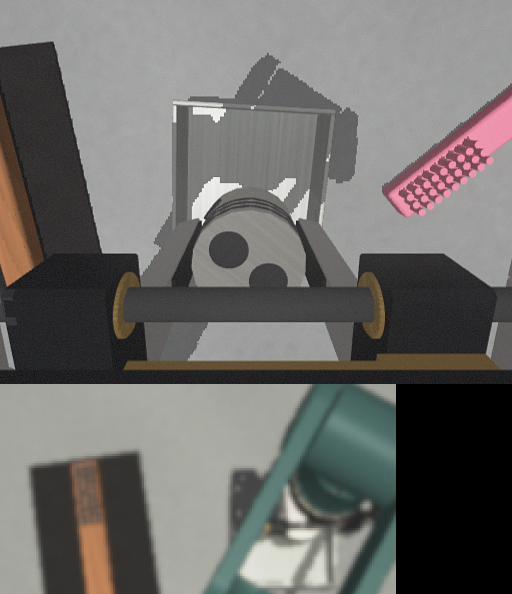

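The piston is held upright in the jaws (top centre about (248,255)), with the tub below and its far rim from (173,102) to (335,111). The brush is still on the mat. I'll check the tub centre from this view.

```bash
python3 - <<'E'
from h import *
import pickle
c=pickle.load(open("w5.pkl","rb"))
a=at(c,(173,102),.06);b=at(c,(335,111),.06);d=(b-a)/np.linalg.norm(b-a)
print(a,b,np.linalg.norm(b-a)); n=np.array([d[1],-d[0],0]); n*=-np.sign(n[0])
print("centre",(a+b)/2+n*.074, "piston(z.195)",at(c,(248,255),.195))
E
```

```text
[ 0.62385187 -0.19693976  0.06      ] [ 0.61937564 -0.33315609  0.06      ] 0.13628986075025476
centre [ 0.54765368 -0.26261751  0.06      ] piston(z.195) [ 0.54912177 -0.26169496  0.195     ]
```

Request:
step_arm([
  [[1,1,-20,0,40],[1,1,-45,0,40],[1,1,-70,0,40],[1,1,-92,0,40],[1,1,-112,0,40],[1,1,-126,0,40],[1,1,-132,0,40],[1,1,-132,0,40]],
])

```text
time: 10.3
tool_pos: [0.5467, -0.2592, 0.0245]
ee_rot: [-3.139, 0.004, 0.025]
wrist_force: [-1.1, 0.6, -2.7]
width: 0.0557
```

Request:
step_arm([
  [[0,0,-1,0,40],[0,0,-2,0,40],[0,0,-3,0,40],[0,0,-4,0,40],[0,0,-4,0,40],[0,0,-4,0,40]],
])

```text
time: 10.8
tool_pos: [0.5478, -0.2616, 0.0229]
ee_rot: [3.141, -0.001, 0.023]
wrist_force: [-0.9, 0.2, -1.8]
width: 0.0556
```

Request:
step_arm([
  [[0,0,-1,0,40],[0,0,-2,0,40],[0,0,-2,0,40],[0,0,-2,0,40]],
])

```text
time: 11.13
tool_pos: [0.5475, -0.2614, 0.0203]
ee_rot: [-3.141, 0.0, 0.023]
wrist_force: [-0.4, 0.4, -1.6]
width: 0.0554
```

Request:
step_arm([
  [[0,0,-1,0,40],[0,0,-2,0,40],[0,0,-2,0,40],[0,0,-2,0,40]],
])

```text
time: 11.47
tool_pos: [0.5475, -0.2614, 0.0183]
ee_rot: [-3.142, 0.0, 0.023]
wrist_force: [-0.7, 0.0, -0.8]
width: 0.0554
```

Request:
step_arm([
  [[0,0,-1,0,40],[0,0,-1.5,0,40],[0,0,-1.5,0,40],[0,0,-1.5,0,40]],
])

```text
time: 11.8
tool_pos: [0.5478, -0.2615, 0.0179]
ee_rot: [3.141, -0.001, 0.023]
wrist_force: [-2.5, 0.7, 5.1]
width: 0.0558
```

Contact, at +5 N. I'll open part-way, rise straight up and move aside.

Request:
step_arm([
  [[0,0,0,0,65],[0,0,0,0,72],[0,0,0,0,80],[0,0,0,0,80],[0,0,8,0,80],[0,0,35,0,80],[0,0,70,0,80],[0,0,105,0,80]],
])

```text
time: 12.47
tool_pos: [0.5469, -0.261, 0.1224]
ee_rot: [-3.14, 0.002, 0.023]
wrist_force: [1.1, -0.6, -0.5]
width: 0.075
```

Request:
step_arm([
  [[-20,0,30,0,80],[-50,0,50,0,80],[-80,0,70,0,80],[-110,0,80,0,80],[-140,0,80,0,80],[-140,0,80,0,80]],
])

```text
time: 12.97
tool_pos: [0.4043, -0.2616, 0.2042]
ee_rot: [3.139, -0.001, 0.02]
wrist_force: [0.6, -0.1, 0.8]
width: 0.0751
```

```bash
python3 - <<'E'
from h import *
o=robot.get_obs();print(o["tool_pos"],o["time"],o["wrist_force"],o["width"])
c=snap("wrist"); t=snap("top")
z=cv2.resize(t[0][160:265,195:360],None,fx=2,fy=2,interpolation=3)
save(np.vstack([c[0],np.pad(z,((0,0),(0,512-z.shape[1]),(0,0)))]),"w6.png")
E
```

```text
[ 0.40431887 -0.26158485  0.20420282] 12.9667 [ 0.58099637 -0.05126487  0.81668318] 0.0750557428767834
```

View pics/w6.png

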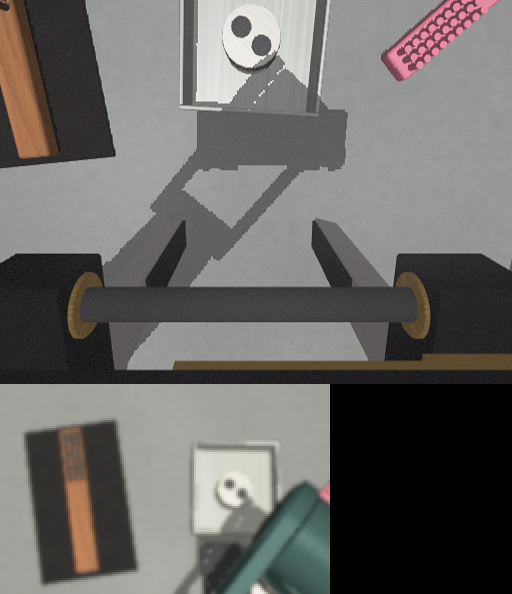

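The piston stands upright mid-tub, with its top at (251,33) in the wrist view. The brush lies flat, wholly on the mat, and the gripper is clear. I'm handing the job in.

```bash
python3 -c "
from bench import robot; print(robot.close_job())"
```

```text
the job is handed in; nothing more can be done
None
```

The job is done and handed in at about 13 s. I took the wooden brush off the tub and laid it flat on the mat. Then I lowered the metallic piston with the two dark pockets into the tub, until it touched the floor at about 5 N, and released it.

The last wrist and top pictures show the piston upright near the middle of the tub, the brush wholly on the mat, and the gripper clear and touching nothing. No check failed. The cameras disagreed by up to about 6 mm on the piston and 4 mm on the tub. The brush measured 234 mm long instead of 240. All of this was well within the clearances.

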